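# Lock the depth stop of a hand press with its jam nut

### The job

The depth stop of the hand press is already set and only needs locking: swing the jam nut round by its bar to run it down the stop screw, and nip it up hand-tight so that it is hard down with its spring washer squeezed flat, but do not force it, or the stop screw is dragged round with it. Then bring the ball lever down against the stop to prove it, and let the lever come back up. Leave the things standing about the press alone.

Things in the scene. Friction and masses are not known exactly. Their poses are not given: they have to be found in the camera images.
- press: Small black cast iron hand press bolted to the bench; base 260 x 110 x 18 mm. Origin on the bench on its long centre line; x runs along the press from the lever's ball towards the stop screw, z up. At x = +95 mm the stop screw (in a bridge 40 mm wide, top 186 mm above the bench), at +20 mm the lever's pivot, at -40 mm the ram over a brass ring die.
- stop_boss: Round cast iron boss on the bridge, 32 mm across, 16 mm high, fixed; a split spring washer (3.2 mm high when free) lies on it round the screw. Origin at the centre of the boss's top, 201 mm above the bench, on the screw's axis; axes as the press. The jam nut is hard down when it has squeezed the washer by about 1 mm.
- stop_screw: Upright steel stop screw through the boss, 22 mm thread, right-handed, 5 mm pitch; its top is a 15 mm square end, 240 mm above the bench. Origin on its axis, 204 mm above the bench; axes square with the press while it is as set. Stiff in the boss but not held: forcing the jam nut with more than about 0.8 N m (13 N at 62 mm out on its bar) drags it round and the setting is lost.
- jam_nut: Steel hexagon jam nut on the stop screw: 32 mm across flats, 14 mm thick, with a 10 mm round bar, its ball end (17 mm) 84 mm from the axis. Origin at the nut's centre on the axis, x along the bar, z up. Clockwise from above it goes down, 5 mm a turn; it turns freely (under 0.1 N m), then against the washer (up to about 0.25 N m), then comes up hard. Hand-tight is 0.35 to 0.55 N m.
- bar_end (a point): Centre of the ball on the end of the jam nut's bar, at the height of the nut's centre. The bar lies level and has a clear way all round; when it comes up hard is too fine to tell from measured heights: by feel the force against a steady push at 62 mm from the axis goes from about 1 N to 3 N on the washer, then climbs steeply, within a few mm, to 6 or 7 N when hand-tight.
- ball (a point): Centre of the polished steel ball, 32 mm across, on the free end of the press's lever (steel bar 13 mm thick); about 258 mm above the bench at rest. The lever swings in the press's vertical long plane; a spring holds it up.
- lever_pivot (a point): Centre of the lever's pivot pin, 150 mm above the bench; fixed; the ball's centre is 225 mm from it. At rest the lever rises 0.5 rad above level towards the ball. Pushed down at the ball (about 3 N, rising to 7 N) it goes down until, about level, its tail behind the pivot comes up hard against the stop screw's foot. Let go, it springs back up.
- lever: The lever itself: origin at the pivot, its -x axis pointing along the bar to the ball.
- crystal_glass: Domed clear barometer glass lying on the bench, 60 mm across, 16 mm high; to be left alone. Origin at the centre of its underside.
- winding_key: Knurled brass winding key lying on the bench, 65 mm long; to be left alone. Origin near its bow end, on the bench.
- copper_capsule: Round copper capsule housing, 68 mm across, 26 mm high; to be left alone. Origin at the centre of its underside.
- pillar_stand: Blackened iron pillar on a round 72 mm foot, 106 mm high; to be left alone. Origin at the centre of its underside.

How it is judged:
By the outcome, as a careful person would: the job done as asked, in the order asked, and still so for the second after the job is handed in, with the robot touching nothing.
It also fails if it takes over 64 s, if anything falls off the work surface, if the arm or the gripper's body presses on something with over 40 N, if the wrist force passes 120 N, or if a joint passes its speed limit or range.

### The arm

A 6-joint arm with a two-finger parallel gripper is mounted at the origin on the work surface. World frame = base frame: x ahead of the robot, y to its left, z up, the work surface at z = 0. Lengths are in mm, angles in degrees, forces in N, time in s.
With the tool pointing down it reaches from about 350 to 850 mm from the base axis. Payload 8.1 kg.
Tool frame: the origin (TCP) lies at the very end of the fingers, on their centre line; the grasp point (between the pads) lies 19 mm behind it (pinch_z is the z of the grasp point in the tool frame, in mm); z points along the fingers, y is the direction in which the jaws open and shut (so a half turn about z gives the same grasp; the last joint's range is limited). The gripper opens to 85 mm and grips with 20 to 120 N. Pads are 22 mm wide; open, the fingers measure 114 mm over their backs; the gripper's body (76 mm by 85 mm) begins 54 mm behind the grasp point. The pads swing forward as they close: fully open they stand 13 mm farther back than shut.
Start: joints at [60.768, 7.471, 85.268, -0, 87.261, -4.893], TCP at [247.263, 546.687, 231.292] pointing down, gripper open.
Joint ranges: [-169.43, 169.43], [-51.17, 129.36], [1.28, 143.12], [-76.62, 256.62], [0, 156.53], [-152.29, 152.29]. Speed limits (degrees/s): [136.94, 136.94, 159.86, 180, 180, 180].

### API

Orientations are given as [roll, pitch, yaw] about the fixed x, y, z axes, in that order (R = Rz(yaw) Ry(pitch) Rx(roll)).
In Python, from bench import * gives the robot as it stands.
- The arm moves only by the shell command python3 -m creep 'ROWS' [FORCE]. ROWS is a JSON object of lists of equal length, an entry for each row: "translation": the shift along the tool's x, y, z in mm, a list of three; "rotation": the turn, a rotation vector about the tool's x, y, z in rad, a list of three; "claw": the finger opening in mm, from 0 to 85.4. In form: {"translation": [[dx, dy, dz], ...], "rotation": [[ax, ay, az], ...], "claw": [claw, ...]}. A call has 1 to 10 rows; each row shifts and turns the commanded pose from where the row before left it, along the tool's axes as they then stand; what a row does not reach is not made up. A row lasts 1/10 s, in which the tool goes at most 50 mm and 8.59 degrees, less where a joint would pass 70% of its speed; a pose out of reach is approached as far as the arm can. A call is refused whole if a number of a shift passes 50 or a number of a turn 0.15, either way. A call with a gripper value outside its range is refused whole. The fingers move at their own pace and stop on an object; FORCE is the grip in N (left out, the last holds). Time passes only in rows, so rows that do not move let the fingers close. It gives the time, the measured TCP pose, the force and the opening at its end, in the units of the state.
- sense(): the state, without advancing time (a new reading comes with each control period).
- snapshot(name): name is "side" or "top"; returns a dict with "frame" (400x640x3 uint8, red, green, blue), "intrinsics" (3x3 intrinsics, pixels), "dist" ([k1, k2, p1, p2, k3] as OpenCV has them; the pictures are not rectified), "extrinsics" (4x4, takes a point from camera to world coordinates). Camera axes: x right, y up, looking along -z (the intrinsics and any distortion apply to the point x, -y, -z); pixel columns grow to the right and rows downward; lengths in mm; the calibration is good to about 2 mm. A picture is of the moment at which its call begins. There is no depth.
- hand_in(): hands the job in, once; it reports no verdict.
The state is a dict: "time": time; "joint_pos": joint angles; "qd": joint speeds; "joint_efforts": joint torques, N m; "tool_pos": TCP position; "tcp_rot": TCP orientation; "ft_force": force on the tool from outside, world axes, zero at the start; "wrist_torque": the same for the moment, N m; "finger_gap": finger opening in mm.
Only numpy, scipy, OpenCV 4.12 (cv2) and the standard library are available. Lean on these libraries where they do the work, as an engineer would, in place of code of your own. Each camera call takes 0.05 s, during which the arm holds its last target.

## Working session

There is one attempt and no reset: what is moved stays moved. The work goes in short steps, Python scripts to look and compute and a shell command to move; the robot and the scene stay as the last step left them, time stands still between calls to the robot, and variables do not carry over. Pictures are saved under pics/ and viewed, and the job is handed in when it is done.

```bash
mkdir -p pics; ls
python3 - <<'E'
from bench import *
import cv2
print(sense())
for n in("side","top"):
    s=snapshot(n); cv2.imwrite(f"pics/{n}0.png",s["frame"][:,:,::-1]); print(n,s["intrinsics"],s["dist"],s["extrinsics"])
E
```

```text
pics
{'time': 0.0, 'joint_pos': array([ 6.07711943e+01,  7.51657214e+00,  8.53303553e+01,  6.89952411e-04,
        8.72610349e+01, -4.89204887e+00]), 'qd': array([ 0.01013953,  0.04685258,  0.05411774, -0.06619642,  0.010495  ,
        0.00370561]), 'joint_efforts': array([ 1.51939485e-04, -5.69410086e+01, -5.00547802e+01, -1.43525563e-04,
        1.50642759e-02, -1.50297575e-05]), 'tool_pos': array([246.95290549, 546.21190269, 230.21885543]), 'tcp_rot': array([-1.79892490e+02, -9.89346241e-03,  1.55663200e+02]), 'ft_force': array([-0.05652609,  0.06711151, -0.54088887]), 'wrist_torque': array([-0.02010135, -0.00056282,  0.0778249 ]), 'finger_gap': 85.40104451927448}
side [[421.13153661   0.         328.76666179]
 [  0.         421.13153661 202.80078462]
 [  0.           0.           1.        ]] [-0.03558306  0.          0.          0.          0.        ] [[-8.41346037e-01  3.56781072e-01 -4.06009990e-01  3.33390035e+02]
 [-5.40386147e-01 -5.70460079e-01  6.18512822e-01  5.91819099e+02]
 [-1.09388238e-02  7.39785486e-01  6.72753876e-01  7.07873998e+02]
 [ 0.00000000e+00  0.00000000e+00  0.00000000e+00  1.00000000e+00]]
top [[403.46933035   0.         321.41766439]
 [  0.         403.46933035 199.30546777]
 [  0.           0.           1.        ]] [-0.07928122  0.          0.          0.          0.        ] [[-1.27230817e-02  9.96352307e-01 -8.43812989e-02  5.62842071e+02]
 [-9.99300763e-01 -9.70267384e-03  3.61087562e-02  1.16475757e+02]
 [ 3.51583183e-02  8.47817111e-02  9.95779069e-01  9.76417812e+02]
 [ 0.00000000e+00  0.00000000e+00  0.00000000e+00  1.00000000e+00]]
```

View pics/side0.png

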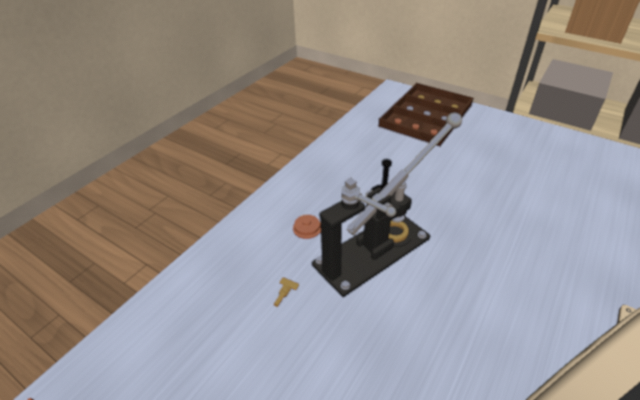

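View pics/top0.png

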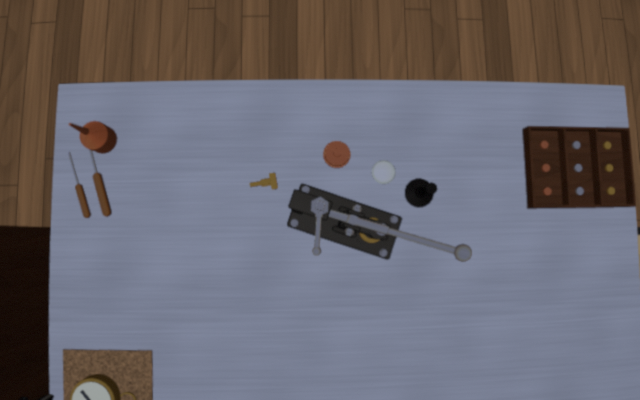

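```bash
cat > h.py <<'E'
import numpy as np, cv2
from bench import *
def ray(s,u,v):
    p=cv2.undistortPoints(np.array([[[u,v]]],float),s["intrinsics"],np.array(s["dist"]))[0,0]
    E=np.array(s["extrinsics"]); d=E[:3,:3]@np.array([p[0],-p[1],-1.]); return E[:3,3],d
def onz(s,u,v,z):
    o,d=ray(s,u,v); return o+d*(z-o[2])/d[2]
def tri(s1,p1,s2,p2):
    o1,d1=ray(s1,*p1);o2,d2=ray(s2,*p2)
    t=np.linalg.lstsq(np.c_[d1,-d2],o2-o1,rcond=None)[0]
    a=o1+t[0]*d1;b=o2+t[1]*d2
    return (a+b)/2,np.linalg.norm(a-b)
def proj(s,P):
    E=np.linalg.inv(np.array(s["extrinsics"])); c=E[:3,:3]@np.array(P,float)+E[:3,3]
    q=np.array([[c[0],-c[1],-c[2]]]); return cv2.projectPoints(q,np.zeros(3),np.zeros(3),s["intrinsics"],np.array(s["dist"]))[0].ravel()
def crop(s,u0,v0,u1,v1,k,name):
    im=s["frame"][v0:v1,u0:u1,::-1]; cv2.imwrite("pics/"+name+".png",cv2.resize(im,None,fx=k,fy=k,interpolation=cv2.INTER_CUBIC))
E
python3 - <<'E'
from h import *
t=cv2.imread("pics/top0.png");s=cv2.imread("pics/side0.png")
cv2.imwrite("pics/t1.png",cv2.resize(t[160:290,270:480],None,fx=3.8,fy=3.8,interpolation=cv2.INTER_CUBIC))
cv2.imwrite("pics/s1.png",cv2.resize(s[105:300,300:470],None,fx=3,fy=3,interpolation=cv2.INTER_CUBIC))
E
```

```text
(no output)
```

View pics/t1.png

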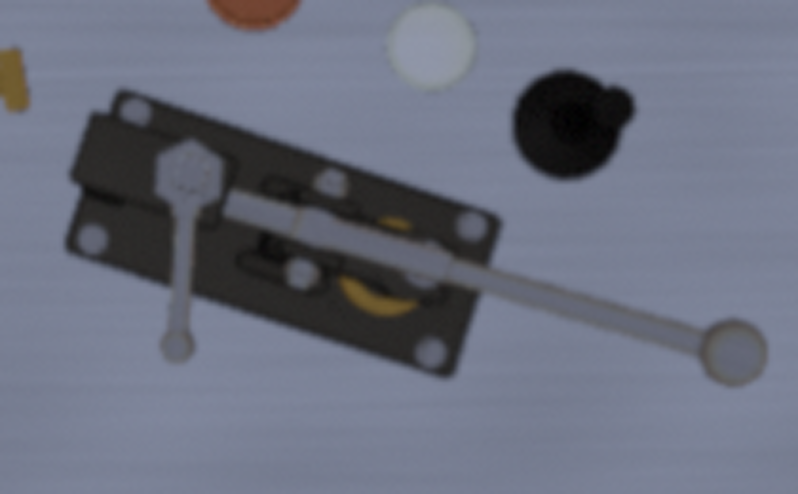

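View pics/s1.png

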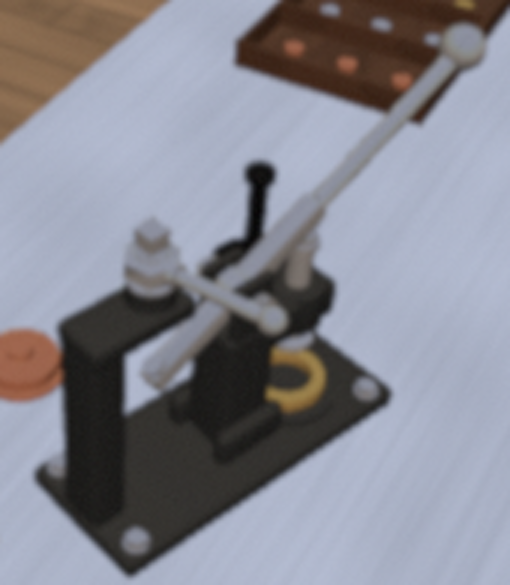

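Run:
```python
from h import *
s=snapshot("side");t=snapshot("top")
f=lambda n,pt,ps:print(n,*[np.round(a,1) for a in tri(t,pt,s,ps)])
f("bar",(316.8,250.5),(390.7,211))
f("screwtop",(319.7,205.3),(350.7,181))
f("ball",(463.2,252.6),(454.3,120))
print("screw240",onz(t,319.7,205.3,238),onz(s,350.7,181,240),"ball258",onz(t,463.2,252.6,258),onz(s,454.3,120,258))
for z in(215,220,225):print(z,onz(t,316.8,250.5,z),onz(s,390.7,211,z))
# base corners z=18
for c in[(122,92),(500,218),(447,377),(68,248)]:print(onz(t,270+c[0]/3.8,160+c[1]/3.8,18))
for n,c in dict(pillar=(568,124),ptop=(618,106)).items():print(n,onz(t,270+c[0]/3.8,160+c[1]/3.8,5),onz(t,270+c[0]/3.8,160+c[1]/3.8,106))
```

```text
bar [531.   98.7 213.4] 0.0
screwtop [614.3  93.  239.4] 0.1
ball [ 524.1 -165.2  258.5] 0.7
screw240 [614.404488    92.99431916 238.        ] [613.85206403  93.60453497 240.        ] ball258 [ 524.36281711 -165.25165548  258.        ] [ 524.0121425  -166.31881453  258.        ]
215 [531.03860569  98.76319053 215.        ] [530.33777074 100.26682052 215.        ]
220 [531.24744941  98.87950359 220.        ] [528.33981856 105.25341223 220.        ]
225 [531.45629313  98.99581664 225.        ] [526.34186638 110.24000394 225.        ]
[680.70834246 127.43990847  18.        ]
[ 598.65667604 -110.31415627   18.        ]
[499.53274224 -74.04033426  18.        ]
[583.15413724 161.92404453  18.        ]
pillar [ 659.25023187 -159.73047833    5.        ] [ 649.22650763 -131.01283548  106.        ]
ptop [ 670.69347981 -193.1803914     5.        ] [ 659.47998117 -160.98490289  106.        ]
```

```bash
cat >> h.py <<'E'
A=np.array([614.2,93.2])
def st():
    s=sense(); p=s["tool_pos"]; yaw=s["tcp_rot"][2]; q=p[:2]-A
    print("t",round(s["time"],2),"tcp",p.round(1),"rpy",s["tcp_rot"].round(1),"F",s["ft_force"].round(2),"M",s["wrist_torque"].round(2),"gap",round(s["finger_gap"],1),"j",s["joint_pos"].round(0))
    print(" r %.1f ang %.1f"%(np.hypot(*q),np.degrees(np.arctan2(q[1],q[0]))))
    return s
def to(P):
    s=sense();y=np.radians(s["tcp_rot"][2]);d=np.array(P)-s["tool_pos"]
    print("tool delta",[round(v,1) for v in(d@[np.cos(y),np.sin(y),0],d@[np.sin(y),-np.cos(y),0],-d[2])])
E
python3 -m creep '{"translation":[[0,0,-5],[0,0,-5],[0,0,-5],[0,0,-5],[0,0,0]],"rotation":[[0,0,-0.0895],[0,0,-0.0895],[0,0,-0.0895],[0,0,-0.0895],[0,0,0]],"claw":[22,22,22,22,22]}' 20
python3 -c "
from h import *
st();to([562.3,96.6,246])"
```

```text
time: 0.7
tool_pos: [247.4, 546.9, 251.9]
tcp_rot: [180.0, 0.0, 176.3]
ft_force: [0.4, -0.3, 0.2]
finger_gap: 22.1
t 0.7 tcp [247.4 546.9 251.9] rpy [180.    0.  176.3] F [ 0.42 -0.31  0.22] M [ 0.05 -0.01  0.  ] gap 22.1 j [ 61.   7.  84.  -0.  89. -25.]
 r 583.5 ang 129.0
tool delta [np.float64(-343.6), np.float64(-428.8), np.float64(5.9)]
```

```bash
python3 -m creep '{"translation":[[-23,-28.6,0],[-23,-28.6,0],[-23,-28.6,0],[-23,-28.6,0],[-23,-28.6,0],[-23,-28.6,0],[-23,-28.6,0],[-23,-28.6,0],[-23,-28.6,0],[-23,-28.6,0]],"rotation":[[0,0,0],[0,0,0],[0,0,0],[0,0,0],[0,0,0],[0,0,0],[0,0,0],[0,0,0],[0,0,0],[0,0,0]],"claw":[22,22,22,22,22,22,22,22,22,22]}'
python3 -m creep '{"translation":[[-23,-28.6,0],[-23,-28.6,0],[-23,-28.6,0],[-23,-28.6,0],[-20,-28.6,0],[0,0,0]],"rotation":[[0,0,0],[0,0,0],[0,0,0],[0,0,0],[0,0,0],[0,0,0]],"claw":[22,22,22,22,22,22]}'
python3 -c "
from h import *
st();to([562.3,96.6,246]);to([562.3,96.6,198])
s=snapshot('side');crop(s,300,60,480,240,3,'s2')"
```

```text
time: 1.7
tool_pos: [458.2, 244.6, 250.9]
tcp_rot: [-180.0, -0.0, 176.0]
ft_force: [-0.2, 0.6, -0.3]
finger_gap: 22.0
time: 2.3
tool_pos: [561.2, 92.1, 250.5]
tcp_rot: [-179.9, -0.0, 175.8]
ft_force: [-0.5, -0.5, 0.2]
finger_gap: 22.0
t 2.3 tcp [561.2  92.1 250.5] rpy [-179.9   -0.   175.8] F [-0.51 -0.5   0.19] M [-0.02 -0.02 -0.03] gap 22.0 j [  4.   2.  89.  -0.  89. -82.]
 r 53.0 ang -178.8
tool delta [np.float64(-0.8), np.float64(4.6), np.float64(4.5)]
tool delta [np.float64(-0.8), np.float64(4.6), np.float64(52.5)]
```

View pics/s2.png

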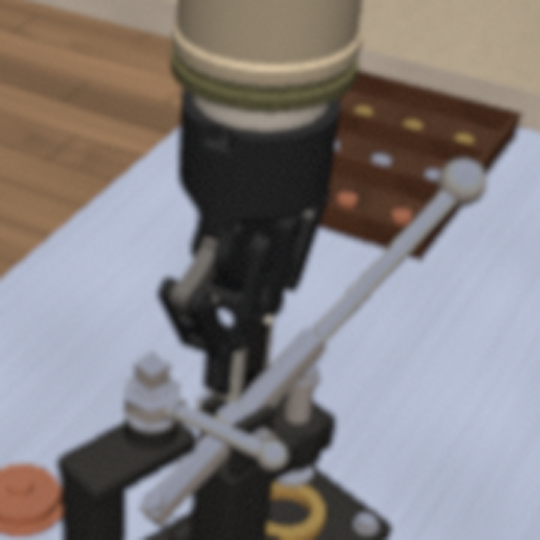

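```bash
python3 -m creep '{"translation":[[-0.8,4.6,8],[0,0,0],[0,0,10],[0,0,10],[0,0,10],[0,0,10],[0,0,4.5],[0,0,0]],"rotation":[[0,0,0],[0,0,0],[0,0,0],[0,0,0],[0,0,0],[0,0,0],[0,0,0],[0,0,0]],"claw":[22,22,22,22,22,22,22,22]}'
python3 -c "
from h import *
st()
s=snapshot('side');crop(s,300,60,480,240,3,'s3')"
```

```text
time: 3.15
tool_pos: [560.3, 100.3, 197.4]
tcp_rot: [-180.0, -0.1, 176.2]
ft_force: [0.4, 0.2, -0.2]
finger_gap: 22.0
t 3.15 tcp [560.3 100.3 197.4] rpy [-1.800e+02 -1.000e-01  1.762e+02] F [ 0.4   0.22 -0.21] M [-0.03  0.   -0.01] gap 22.0 j [  5.   4.  93.  -0.  84. -81.]
 r 54.4 ang 172.5
```

View pics/s3.png

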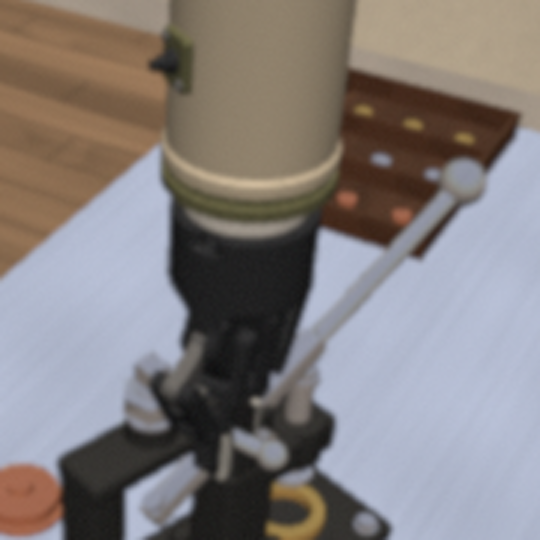

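```bash
python3 -m creep '{"translation":[[-2,0,0],[-0.17,4.16,0],[-0.17,4.16,0],[-0.17,4.16,0],[-0.17,4.16,0],[-0.17,4.16,0],[-0.17,4.16,0],[-0.17,4.16,0],[-0.17,4.16,0],[-0.17,4.16,0]],"rotation":[[0,0,0.065],[0,0,0.08],[0,0,0.08],[0,0,0.08],[0,0,0.08],[0,0,0.08],[0,0,0.08],[0,0,0.08],[0,0,0.08],[0,0,0.08]],"claw":[22,22,22,22,22,22,22,22,22,22]}'
cat >> h.py <<'E'
def ft():
    s=st();p=s["tool_pos"];a=np.radians(s["tcp_rot"][2]);x=np.array([np.cos(a),np.sin(a)]);y=np.array([np.sin(a),-np.cos(a)])
    F=s["ft_force"][:2]; c=A-p[:2]
    print(" tool-frame F x %.2f y(push resist = -) %.2f | axis in tool x %.1f y %.1f"%(F@x,F@y,c@x,c@y))
E
python3 -c "
from h import *
ft()"
```

```text
time: 4.2
tool_pos: [580.7, 132.5, 199.4]
tcp_rot: [180.0, 0.0, 131.0]
ft_force: [0.1, -0.6, -0.8]
finger_gap: 22.0
t 4.2 tcp [580.7 132.5 199.4] rpy [180.   0. 131.] F [ 0.11 -0.64 -0.85] M [-0.1   0.01 -0.02] gap 22.0 j [  8.   8.  88.  -0.  84. -33.]
 r 51.6 ang 130.4
 tool-frame F x -0.55 y(push resist = -) -0.33 | axis in tool x -51.6 y -0.5
```

```bash
python3 -m creep '{"translation":[[-0.17,4.16,0],[-0.17,4.16,0],[-0.17,4.16,0],[-0.17,4.16,0],[-0.17,4.16,0],[-0.17,4.16,0],[-0.17,4.16,0],[-0.17,4.16,0],[0,0,0]],"rotation":[[0,0,0.08],[0,0,0.08],[0,0,0.08],[0,0,0.08],[0,0,0.08],[0,0,0.08],[0,0,0.08],[0,0,0.08],[0,0,0]],"claw":[22,22,22,22,22,22,22,22,22]}'
python3 -c "
from h import *
ft()
s=snapshot('side');crop(s,290,90,450,270,3,'s4')
s=snapshot('top');crop(s,270,130,430,290,3,'t4')"
```

```text
time: 5.1
tool_pos: [611.1, 145.2, 199.3]
tcp_rot: [179.9, -0.0, 94.4]
ft_force: [-0.2, -0.2, -0.1]
finger_gap: 22.1
t 5.1 tcp [611.1 145.2 199.3] rpy [179.9  -0.   94.4] F [-0.15 -0.22 -0.11] M [ 0.05 -0.    0.02] gap 22.1 j [ 9. 13. 83. -0. 84.  4.]
 r 52.1 ang 93.4
 tool-frame F x -0.21 y(push resist = -) -0.17 | axis in tool x -52.1 y -1.0
```

View pics/s4.png

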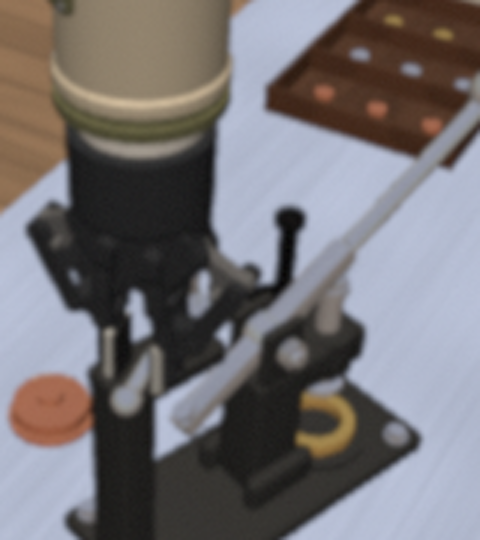

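View pics/t4.png

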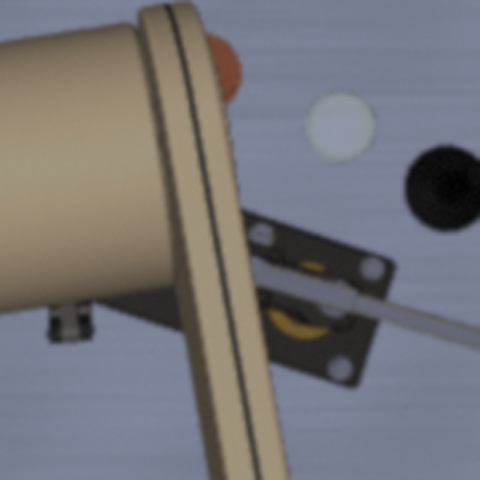

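```bash
python3 -m creep '{"translation":[[-0.17,4.16,0],[-0.17,4.16,0],[-0.17,4.16,0],[-0.17,4.16,0],[-0.17,4.16,0],[-0.17,4.16,0],[-0.17,4.16,0],[-0.17,4.16,0]],"rotation":[[0,0,0.08],[0,0,0.08],[0,0,0.08],[0,0,0.08],[0,0,0.08],[0,0,0.08],[0,0,0.08],[0,0,0.08]],"claw":[22,22,22,22,22,22,22,22]}'
python3 -c "
from h import *
ft()"
```

```text
time: 6.0
tool_pos: [642.2, 137.4, 198.9]
tcp_rot: [-180.0, -0.0, 57.8]
ft_force: [-0.9, 1.1, -0.5]
finger_gap: 22.3
t 6.0 tcp [642.2 137.4 198.9] rpy [-180.    -0.    57.8] F [-0.92  1.07 -0.53] M [ 0.06  0.13 -0.01] gap 22.3 j [ 8. 17. 78.  0. 85. 40.]
 r 52.3 ang 57.6
 tool-frame F x 0.42 y(push resist = -) -1.35 | axis in tool x -52.3 y -0.2
```

```bash
python3 -m creep '{"translation":[[-0.09,3.12,0],[-0.09,3.12,0],[-0.09,3.12,0],[-0.09,3.12,0],[-0.09,3.12,0],[-0.09,3.12,0]],"rotation":[[0,0,0.06],[0,0,0.06],[0,0,0.06],[0,0,0.06],[0,0,0.06],[0,0,0.06]],"claw":[22,22,22,22,22,22]}'
python3 -c "
from h import *
ft()"
```

```text
time: 6.6
tool_pos: [656.0, 124.9, 199.0]
tcp_rot: [-180.0, -0.0, 37.2]
ft_force: [-0.0, 0.5, 0.0]
finger_gap: 22.0
t 6.6 tcp [656.  124.9 199. ] rpy [-180.    -0.    37.2] F [-0.02  0.45  0.03] M [ 0.06  0.04 -0.01] gap 22.0 j [ 6. 19. 76.  0. 86. 59.]
 r 52.4 ang 37.2
 tool-frame F x 0.26 y(push resist = -) -0.37 | axis in tool x -52.4 y -0.0
```

```bash
python3 -m creep '{"translation":[[-0.09,3.12,0],[-0.09,3.12,0],[-0.09,3.12,0],[-0.09,3.12,0],[-0.09,3.12,0],[-0.09,3.12,0]],"rotation":[[0,0,0.06],[0,0,0.06],[0,0,0.06],[0,0,0.06],[0,0,0.06],[0,0,0.06]],"claw":[22,22,22,22,22,22]}'
python3 -c "
from h import *
ft()"
python3 -m creep '{"translation":[[-0.09,3.12,0],[-0.09,3.12,0],[-0.09,3.12,0],[-0.09,3.12,0],[-0.09,3.12,0],[-0.09,3.12,0]],"rotation":[[0,0,0.06],[0,0,0.06],[0,0,0.06],[0,0,0.06],[0,0,0.06],[0,0,0.06]],"claw":[22,22,22,22,22,22]}'
python3 -c "
from h import *
ft()"
```

```text
time: 7.2
tool_pos: [664.4, 108.3, 199.0]
tcp_rot: [-180.0, -0.0, 16.6]
ft_force: [-0.0, 0.7, 0.3]
finger_gap: 22.0
t 7.2 tcp [664.4 108.3 199. ] rpy [-180.    -0.    16.6] F [-0.04  0.73  0.33] M [ 0.09  0.05 -0.  ] gap 22.0 j [ 5. 20. 75.  0. 86. 78.]
 r 52.4 ang 16.7
 tool-frame F x 0.17 y(push resist = -) -0.71 | axis in tool x -52.4 y 0.1
time: 7.8
tool_pos: [666.5, 89.8, 199.0]
tcp_rot: [-180.0, -0.0, -4.0]
ft_force: [-0.3, 0.2, -0.2]
finger_gap: 21.8
t 7.8 tcp [666.5  89.8 199. ] rpy [-180.   -0.   -4.] F [-0.34  0.2  -0.15] M [ 0.13 -0.    0.02] gap 21.8 j [ 3. 19. 75.  0. 86. 97.]
 r 52.4 ang -3.8
 tool-frame F x -0.35 y(push resist = -) -0.18 | axis in tool x -52.4 y 0.2
```

```bash
python3 -m creep '{"translation":[[-0.09,3.12,0],[-0.09,3.12,0],[-0.09,3.12,0],[-0.09,3.12,0],[-0.09,3.12,0],[-0.09,3.12,0]],"rotation":[[0,0,0.06],[0,0,0.06],[0,0,0.06],[0,0,0.06],[0,0,0.06],[0,0,0.06]],"claw":[22,22,22,22,22,22]}'
python3 -c "
from h import *
ft()"
python3 -m creep '{"translation":[[-0.09,3.12,0],[-0.09,3.12,0],[-0.09,3.12,0],[-0.09,3.12,0],[-0.09,3.12,0],[0,0,0],[0,0,0]],"rotation":[[0,0,0.06],[0,0,0.06],[0,0,0.06],[0,0,0.06],[0,0,0.06],[0,0,0],[0,0,0]],"claw":[22,22,22,22,22,22,22]}'
python3 -c "
from h import *
ft()"
```

```text
time: 8.4
tool_pos: [661.9, 71.8, 199.0]
tcp_rot: [-180.0, -0.0, -24.7]
ft_force: [0.1, 1.7, -0.6]
finger_gap: 21.6
t 8.4 tcp [661.9  71.8 199. ] rpy [-180.    -0.   -24.7] F [ 0.06  1.72 -0.56] M [ 0.23 -0.08 -0.  ] gap 21.6 j [  2.  18.  76.   0.  86. 116.]
 r 52.3 ang -24.1
 tool-frame F x -0.66 y(push resist = -) -1.59 | axis in tool x -52.3 y 0.5
time: 9.1
tool_pos: [653.5, 58.6, 199.1]
tcp_rot: [-180.0, -0.0, -41.7]
ft_force: [0.1, -1.0, -0.5]
finger_gap: 22.0
t 9.1 tcp [653.5  58.6 199.1] rpy [-180.    -0.   -41.7] F [ 0.11 -0.95 -0.54] M [-0.04  0.05 -0.02] gap 22.0 j [  1.  17.  78.  -0.  85. 132.]
 r 52.3 ang -41.4
 tool-frame F x 0.72 y(push resist = -) 0.63 | axis in tool x -52.3 y 0.3
```

```bash
python3 -m creep '{"translation":[[0,2,0],[0,0,-10],[0,0,-15],[0,0,-15],[0,0,-12],[0,0,0],[0,0,0],[0,0,0],[0,0,0],[0,0,0]],"rotation":[[0,0,0],[0,0,0],[0,0,0],[0,0,0],[0,0,0],[0,0,-0.147],[0,0,-0.147],[0,0,-0.147],[0,0,-0.147],[0,0,-0.147]],"claw":[22,22,22,22,22,22,22,22,22,22]}'
python3 -m creep '{"translation":[[0,0,0],[0,0,0],[0,0,0],[0,0,0],[0,0,0],[0,0,0],[0,0,0],[0,0,0],[0,0,0],[0,0,0]],"rotation":[[0,0,-0.147],[0,0,-0.147],[0,0,-0.147],[0,0,-0.147],[0,0,-0.147],[0,0,-0.147],[0,0,-0.147],[0,0,-0.147],[0,0,-0.147],[0,0,-0.147]],"claw":[22,22,22,22,22,22,22,22,22,22]}'
python3 -m creep '{"translation":[[0,0,0],[0,0,0],[0,0,0],[0,0,0],[0,0,0],[0,0,0],[0,0,0],[0,0,0]],"rotation":[[0,0,-0.147],[0,0,-0.147],[0,0,-0.147],[0,0,-0.147],[0,0,-0.147],[0,0,-0.147],[0,0,-0.147],[0,0,0]],"claw":[22,22,22,22,22,22,22,22]}'
python3 -c "
from h import *
ft()
to([656.3,62.6,198])
s=snapshot('side');crop(s,290,90,450,270,3,'s5')
s=snapshot('top');crop(s,270,130,430,290,3,'t5')"
```

```text
time: 10.1
tool_pos: [652.5, 57.1, 252.3]
tcp_rot: [180.0, -0.1, 0.6]
ft_force: [-0.9, 0.1, 0.2]
finger_gap: 22.3
time: 11.1
tool_pos: [652.5, 57.1, 252.2]
tcp_rot: [179.9, 0.0, 84.9]
ft_force: [-0.8, -0.2, -0.1]
finger_gap: 21.9
time: 11.9
tool_pos: [652.5, 57.1, 252.1]
tcp_rot: [180.0, 0.1, 143.6]
ft_force: [-0.4, 0.1, 0.1]
finger_gap: 21.9
t 11.9 tcp [652.5  57.1 252.1] rpy [1.800e+02 1.000e-01 1.436e+02] F [-0.37  0.06  0.13] M [ 0.02  0.   -0.08] gap 21.9 j [  1.  15.  74.  -0.  90. -53.]
 r 52.6 ang -43.3
 tool-frame F x 0.33 y(push resist = -) -0.18 | axis in tool x 52.2 y 6.3
tool delta [np.float64(0.2), np.float64(6.7), np.float64(54.1)]
```

View pics/s5.png

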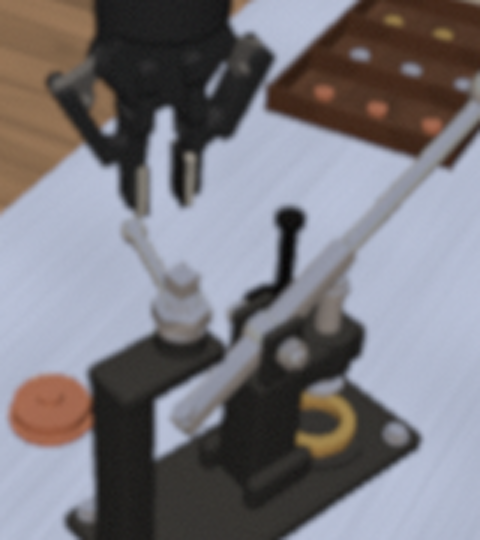

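View pics/t5.png

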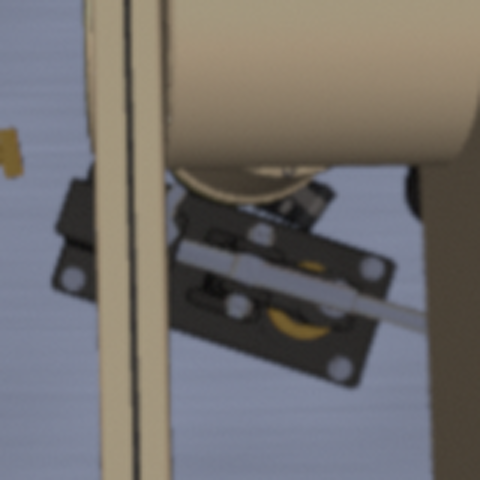

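```bash
python3 -c "
from h import *
s=snapshot('side')
for z in(209,210,211,212,213,214):
  P=onz(s,334.3,167,z);q=P[:2]-A;print(z,P.round(1),np.hypot(*q).round(1),np.degrees(np.arctan2(q[1],q[0])).round(1))
for b in (-30,-34,-36,-38):
  print(b,proj(s,[A[0]+84*np.cos(np.radians(b)),A[1]+84*np.sin(np.radians(b)),211]))"
```

```text
209 [681.2  40.5 209. ] 85.3 -38.2
210 [680.5  41.6 210. ] 84.0 -37.9
211 [679.8  42.7 211. ] 82.8 -37.6
212 [679.1  43.8 212. ] 81.6 -37.3
213 [678.4  44.9 213. ] 80.3 -36.9
214 [677.7  46.  214. ] 79.1 -36.6
-30 [328.82641343 168.08813785]
-34 [331.56803443 167.27222292]
-36 [332.96697036 166.90956439]
-38 [334.38279602 166.57745763]
```

```bash
python3 -m creep '{"translation":[[0.2,5.3,0],[0,0,10],[0,0,10],[0,0,10],[0,0,10],[0,0,10],[0,0,3],[0,0,0],[0,0,0]],"rotation":[[0,0,0.02],[0,0,0],[0,0,0],[0,0,0],[0,0,0],[0,0,0],[0,0,0],[0,0,0],[0,0,0]],"claw":[22,22,22,22,22,22,22,22,22]}'
python3 -c "
from h import *
ft()"
```

```text
time: 12.95
tool_pos: [655.3, 61.5, 198.2]
tcp_rot: [180.0, 0.0, 142.3]
ft_force: [-0.6, 0.4, 0.6]
finger_gap: 21.8
t 12.95 tcp [655.3  61.5 198.2] rpy [180.    0.  142.3] F [-0.65  0.43  0.56] M [0.01 0.02 0.  ] gap 21.8 j [  1.  17.  77.   0.  85. -51.]
 r 51.9 ang -37.6
 tool-frame F x 0.78 y(push resist = -) -0.05 | axis in tool x 51.9 y -0.1
```

```bash
python3 -m creep '{"translation":[[0.04,-2.08,0],[0.04,-2.08,0],[0.04,-2.08,0],[0.04,-2.08,0]],"rotation":[[0,0,0.04],[0,0,0.04],[0,0,0.04],[0,0,0.04]],"claw":[22,22,22,22]}'
python3 -c "
from h import *
ft()"
python3 -m creep '{"translation":[[0.04,-2.08,0],[0.04,-2.08,0],[0.04,-2.08,0]],"rotation":[[0,0,0.04],[0,0,0.04],[0,0,0.04]],"claw":[22,22,22]}'
python3 -c "
from h import *
ft()"
```

```text
time: 13.35
tool_pos: [650.3, 55.8, 198.9]
tcp_rot: [179.9, 0.1, 133.1]
ft_force: [1.6, 2.4, -0.8]
finger_gap: 22.0
t 13.35 tcp [650.3  55.8 198.9] rpy [1.799e+02 1.000e-01 1.331e+02] F [ 1.58  2.37 -0.82] M [ 0.38 -0.26  0.03] gap 22.0 j [  0.  16.  79.   0.  85. -43.]
 r 52.0 ang -46.0
 tool-frame F x 0.66 y(push resist = -) 2.77 | axis in tool x 52.0 y -0.8
time: 13.65
tool_pos: [645.6, 51.9, 198.9]
tcp_rot: [179.9, 0.1, 126.2]
ft_force: [1.8, 1.9, -0.7]
finger_gap: 21.7
t 13.65 tcp [645.6  51.9 198.9] rpy [1.799e+02 1.000e-01 1.262e+02] F [ 1.82  1.92 -0.69] M [ 0.33 -0.35  0.04] gap 21.7 j [  0.  16.  80.   0.  85. -36.]
 r 51.9 ang -52.8
 tool-frame F x 0.47 y(push resist = -) 2.60 | axis in tool x 51.9 y -1.0
```

```bash
python3 -m creep '{"translation":[[0.04,-2.08,0],[0.04,-2.08,0]],"rotation":[[0,0,0.04],[0,0,0.04]],"claw":[22,22]}'
python3 -c "
from h import *
ft()"
python3 -m creep '{"translation":[[0.04,-2.08,0],[0.04,-2.08,0]],"rotation":[[0,0,0.04],[0,0,0.04]],"claw":[22,22]}'
python3 -c "
from h import *
ft()"
```

```text
time: 13.85
tool_pos: [642.2, 49.5, 198.9]
tcp_rot: [179.8, 0.0, 121.6]
ft_force: [2.6, 2.2, -1.7]
finger_gap: 21.8
t 13.85 tcp [642.2  49.5 198.9] rpy [179.8   0.  121.6] F [ 2.58  2.16 -1.7 ] M [ 0.37 -0.43  0.08] gap 21.8 j [ -0.  15.  80.   0.  85. -32.]
 r 51.9 ang -57.3
 tool-frame F x 0.48 y(push resist = -) 3.33 | axis in tool x 51.9 y -1.0
time: 14.05
tool_pos: [638.7, 47.5, 198.9]
tcp_rot: [179.8, 0.0, 117.0]
ft_force: [3.5, 2.0, -1.7]
finger_gap: 22.0
t 14.05 tcp [638.7  47.5 198.9] rpy [179.8   0.  117. ] F [ 3.48  2.02 -1.69] M [ 0.35 -0.51  0.06] gap 22.0 j [ -0.  14.  81.   0.  85. -27.]
 r 51.8 ang -61.8
 tool-frame F x 0.22 y(push resist = -) 4.02 | axis in tool x 51.8 y -1.0
```

```bash
python3 -m creep '{"translation":[[0.01,-0.8,0],[0,0,0]],"rotation":[[0,0,0.015],[0,0,0]],"claw":[22,22]}'
python3 -c "
from h import *
ft()"
python3 -m creep '{"translation":[[0.01,-0.8,0],[0,0,0]],"rotation":[[0,0,0.015],[0,0,0]],"claw":[22,22]}'
python3 -c "
from h import *
ft()"
```

```text
time: 14.25
tool_pos: [637.6, 46.8, 198.7]
tcp_rot: [179.9, 0.0, 116.3]
ft_force: [3.2, 1.5, -0.2]
finger_gap: 22.4
t 14.25 tcp [637.6  46.8 198.7] rpy [179.9   0.  116.3] F [ 3.22  1.54 -0.24] M [ 0.3  -0.46  0.05] gap 22.4 j [ -0.  14.  81.   0.  85. -27.]
 r 51.9 ang -63.2
 tool-frame F x -0.04 y(push resist = -) 3.57 | axis in tool x 51.9 y -0.5
time: 14.45
tool_pos: [636.7, 46.4, 198.5]
tcp_rot: [179.9, 0.0, 115.4]
ft_force: [3.0, 1.8, 2.4]
finger_gap: 21.8
t 14.45 tcp [636.7  46.4 198.5] rpy [179.9   0.  115.4] F [3.02 1.8  2.38] M [ 0.21 -0.56  0.  ] gap 21.8 j [ -0.  14.  81.   0.  85. -26.]
 r 52.0 ang -64.3
 tool-frame F x 0.33 y(push resist = -) 3.50 | axis in tool x 52.0 y -0.3
```

```bash
for i in 1 2; do python3 -m creep '{"translation":[[0.01,-0.8,0],[0,0,0]],"rotation":[[0,0,0.015],[0,0,0]],"claw":[22,22]}' >/dev/null
python3 -c "
from h import *
ft()"; done
```

```text
t 14.65 tcp [635.8  45.9 198.3] rpy [180.    0.  114.5] F [3.56 2.12 2.4 ] M [ 0.32 -0.58 -0.  ] gap 22.0 j [ -0.  14.  81.  -0.  85. -25.]
 r 52.0 ang -65.5
 tool-frame F x 0.46 y(push resist = -) 4.12 | axis in tool x 52.0 y -0.1
t 14.85 tcp [634.9  45.5 198. ] rpy [180.    0.  113.6] F [3.55 1.5  2.54] M [ 0.21 -0.6   0.04] gap 21.9 j [ -1.  14.  81.  -0.  85. -24.]
 r 52.0 ang -66.6
 tool-frame F x -0.05 y(push resist = -) 3.85 | axis in tool x 52.0 y 0.2
```

```bash
for i in 1 2; do python3 -m creep '{"translation":[[0.02,-1.0,0],[0,0,0]],"rotation":[[0,0,0.02],[0,0,0]],"claw":[22,22]}' >/dev/null
python3 -c "
from h import *
ft()"; done
```

```text
t 15.05 tcp [633.7  45.2 197.8] rpy [-180.     0.   112.5] F [2.25 1.45 2.44] M [ 0.16 -0.49  0.03] gap 21.8 j [ -1.  14.  82.  -0.  85. -23.]
 r 51.8 ang -67.9
 tool-frame F x 0.47 y(push resist = -) 2.63 | axis in tool x 51.8 y 0.3
t 15.25 tcp [632.8  44.8 197.7] rpy [-180.    -0.   111.3] F [2.24 1.17 1.35] M [ 0.19 -0.55 -0.  ] gap 21.8 j [ -1.  14.  82.  -0.  85. -22.]
 r 51.8 ang -69.0
 tool-frame F x 0.27 y(push resist = -) 2.51 | axis in tool x 51.8 y 0.3
```

```bash
sed -i 's/    print(" tool-frame F/    M=s["wrist_torque"][:2];print(" |Mxy| %.3f"%np.hypot(*M),"torque about axis from F %.3f"%((F[1]*63*0.0+abs(F@y)*63)\/1000));print(" tool-frame F/' h.py
for i in 1 2 3; do python3 -m creep '{"translation":[[0.02,-1.0,0],[0,0,0]],"rotation":[[0,0,0.02],[0,0,0]],"claw":[22,22]}' >/dev/null
python3 -c "
from h import *
ft()"; done
```

```text
t 15.45 tcp [631.8  44.5 197.7] rpy [-180.    -0.   110.2] F [2.64 1.36 1.41] M [ 0.13 -0.49  0.09] gap 21.8 j [ -1.  14.  82.  -0.  85. -21.]
 r 51.8 ang -70.1
 |Mxy| 0.502 torque about axis from F 0.186
 tool-frame F x 0.37 y(push resist = -) 2.95 | axis in tool x 51.8 y 0.3
t 15.65 tcp [630.9  44.2 197.7] rpy [-180.   -0.  109.] F [3.04 1.2  2.05] M [ 0.12 -0.5   0.02] gap 21.8 j [ -1.  13.  82.  -0.  84. -20.]
 r 51.8 ang -71.2
 |Mxy| 0.513 torque about axis from F 0.206
 tool-frame F x 0.14 y(push resist = -) 3.27 | axis in tool x 51.8 y 0.2
t 15.85 tcp [629.9  43.9 197.7] rpy [-180.    -0.   107.9] F [3.48 2.02 1.84] M [ 0.16 -0.51  0.05] gap 22.2 j [ -1.  13.  82.  -0.  84. -19.]
 r 51.8 ang -72.3
 |Mxy| 0.535 torque about axis from F 0.248
 tool-frame F x 0.86 y(push resist = -) 3.94 | axis in tool x 51.8 y 0.2
```

```bash
for i in 1 2 3; do python3 -m creep '{"translation":[[0.02,-1.0,0],[0.02,-1,0],[0,0,0]],"rotation":[[0,0,0.02],[0,0,0.02],[0,0,0]],"claw":[22,22,22]}' >/dev/null
python3 -c "
from h import *
ft()"; done
```

```text
t 16.15 tcp [628.   43.3 197.8] rpy [-180.     0.   105.6] F [2.87 1.69 1.27] M [ 0.13 -0.56  0.07] gap 22.3 j [ -1.  13.  83.  -0.  84. -16.]
 r 51.8 ang -74.6
 |Mxy| 0.577 torque about axis from F 0.203
 tool-frame F x 0.85 y(push resist = -) 3.22 | axis in tool x 51.8 y 0.1
t 16.45 tcp [626.   42.8 197.8] rpy [-180.     0.   103.3] F [2.7  0.67 1.53] M [ 0.2  -0.48  0.02] gap 21.8 j [ -1.  13.  83.  -0.  84. -14.]
 r 51.7 ang -76.8
 |Mxy| 0.523 torque about axis from F 0.175
 tool-frame F x 0.03 y(push resist = -) 2.78 | axis in tool x 51.7 y 0.1
t 16.75 tcp [624.   42.4 197.7] rpy [-180.    0.  101.] F [2.84 1.82 1.12] M [ 0.22 -0.54  0.05] gap 22.4 j [ -1.  12.  83.  -0.  84. -12.]
 r 51.7 ang -79.0
 |Mxy| 0.579 torque about axis from F 0.197
 tool-frame F x 1.25 y(push resist = -) 3.13 | axis in tool x 51.7 y 0.0
```

```bash
python3 -c "
from h import *
s=snapshot('side');crop(s,290,90,450,270,3,'s6')"
```

```text
(no output)
```

View pics/s6.png

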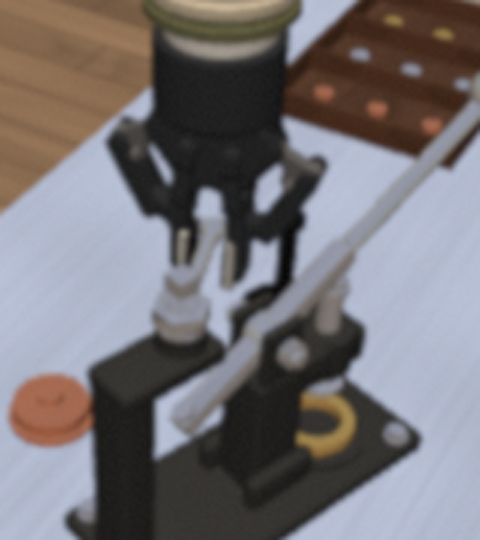

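```bash
for i in 1 2 3 ; do python3 -m creep '{"translation":[[0.02,-1.0,0],[0.02,-1,0],[0,0,0]],"rotation":[[0,0,0.02],[0,0,0.02],[0,0,0]],"claw":[22,22,22]}' >/dev/null
python3 -c "
from h import *
ft()"; done
```

```text
t 17.1 tcp [622.1  42.1 197.7] rpy [-180.     0.    98.7] F [3.22 0.33 0.78] M [ 0.16 -0.54  0.03] gap 21.8 j [ -1.  12.  84.  -0.  84. -10.]
 r 51.7 ang -81.2
 |Mxy| 0.567 torque about axis from F 0.204
 tool-frame F x -0.16 y(push resist = -) 3.24 | axis in tool x 51.7 y -0.1
t 17.4 tcp [620.1  41.9 197.8] rpy [-180.     0.    96.4] F [2.94 0.76 0.95] M [ 0.12 -0.57  0.07] gap 21.9 j [-1. 12. 84. -0. 84. -7.]
 r 51.7 ang -83.4
 |Mxy| 0.585 torque about axis from F 0.189
 tool-frame F x 0.42 y(push resist = -) 3.00 | axis in tool x 51.7 y -0.2
t 17.7 tcp [618.2  41.7 197.7] rpy [-180.     0.    94.1] F [3.53 1.3  1.5 ] M [ 0.2  -0.6   0.07] gap 22.1 j [-1. 11. 84. -0. 84. -5.]
 r 51.6 ang -85.6
 |Mxy| 0.634 torque about axis from F 0.228
 tool-frame F x 1.04 y(push resist = -) 3.62 | axis in tool x 51.6 y -0.3
```

```bash
for i in 1 2 ; do python3 -m creep '{"translation":[[0.02,-1.0,0],[0.02,-1,0],[0,0,0]],"rotation":[[0,0,0.02],[0,0,0.02],[0,0,0]],"claw":[22,22,22]}' >/dev/null
python3 -c "
from h import *
ft()"; done
```

```text
t 18.0 tcp [616.2  41.6 197.8] rpy [-180.     0.    91.8] F [3.72 1.64 0.31] M [ 0.11 -0.65  0.09] gap 21.9 j [-1. 11. 85. -0. 84. -3.]
 r 51.6 ang -87.7
 |Mxy| 0.664 torque about axis from F 0.238
 tool-frame F x 1.52 y(push resist = -) 3.77 | axis in tool x 51.6 y -0.4
t 18.3 tcp [614.5  41.7 197.8] rpy [180.   -0.   89.6] F [5.   1.28 0.03] M [ 0.22 -0.87  0.09] gap 22.0 j [-1. 11. 85.  0. 84. -0.]
 r 51.5 ang -89.7
 |Mxy| 0.896 torque about axis from F 0.315
 tool-frame F x 1.32 y(push resist = -) 4.99 | axis in tool x 51.5 y -0.7
```

```bash
python3 -m creep '{"translation":[[0,-0.5,0],[0,0,0]],"rotation":[[0,0,0.01],[0,0,0]],"claw":[22,22]}' >/dev/null
python3 -c "
from h import *
ft()"
```

```text
t 18.5 tcp [614.4  41.8 198. ] rpy [179.9  -0.   89. ] F [ 7.51  1.68 -0.19] M [ 0.3  -1.21  0.06] gap 22.4 j [-1. 11. 85.  0. 84.  0.]
 r 51.4 ang -89.8
 |Mxy| 1.250 torque about axis from F 0.471
 tool-frame F x 1.81 y(push resist = -) 7.48 | axis in tool x 51.4 y -1.1
```

```bash
python3 -m creep '{"translation":[[0,0,0]],"rotation":[[0,0,0]],"claw":[22]}' >/dev/null
python3 -c "
from h import *
ft()"
```

```text
t 18.6 tcp [614.4  41.7 197.9] rpy [179.9  -0.   89. ] F [ 8.46  2.44 -0.33] M [ 0.34 -1.18  0.1 ] gap 21.7 j [-1. 11. 85.  0. 84.  0.]
 r 51.5 ang -89.8
 |Mxy| 1.228 torque about axis from F 0.530
 tool-frame F x 2.58 y(push resist = -) 8.42 | axis in tool x 51.4 y -1.1
```

```bash
python3 -m creep '{"translation":[[0,3,0],[0,3.5,0],[0,0,0],[0,0,-10],[0,0,-15],[0,0,-15],[0,0,-15],[0,0,-15],[0,0,-15],[0,0,0]],"rotation":[[0,0,0],[0,0,0],[0,0,0],[0,0,0],[0,0,0],[0,0,0],[0,0,0],[0,0,0],[0,0,0],[0,0,0]],"claw":[22,22,22,22,22,22,22,22,22,22]}' 
python3 -c "
from h import *
ft()
s=snapshot('side');crop(s,290,90,450,270,3,'s7')"
```

```text
time: 19.6
tool_pos: [621.6, 41.5, 286.6]
tcp_rot: [179.7, 0.0, 89.0]
ft_force: [0.6, 0.2, 0.7]
finger_gap: 22.0
t 19.6 tcp [621.6  41.5 286.6] rpy [179.7   0.   89. ] F [0.62 0.24 0.7 ] M [-0.06  0.07  0.01] gap 22.0 j [-1. 10. 77. -0. 93.  0.]
 r 52.2 ang -81.8
 |Mxy| 0.093 torque about axis from F 0.039
 tool-frame F x 0.25 y(push resist = -) 0.62 | axis in tool x 51.5 y -8.3
```

View pics/s7.png

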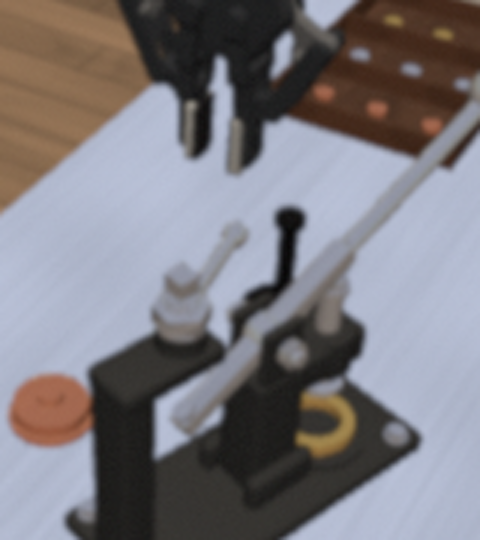

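```bash
python3 -m creep '{"translation":[[0,0,-12],[-23.2,-10.4,0],[-23.2,-10.4,0],[-23.2,-10.4,0],[-23.2,-10.4,0],[-23.2,-10.4,0],[-23.2,-10.4,0],[-23.2,-10.4,0],[-23.2,-10.4,0],[-23.2,-10.4,0]],"rotation":[[0,0,0],[0,0,0],[0,0,0],[0,0,0],[0,0,0],[0,0,0],[0,0,0],[0,0,0],[0,0,0],[0,0,0]],"claw":[0,0,0,0,0,0,0,0,0,0]}' 
python3 -m creep '{"translation":[[0,0,0],[0,0,0]],"rotation":[[0,0,0],[0,0,0]],"claw":[0,0]}' 
python3 -c "
from h import *
ft();to([524.2,-165.2,276])
s=snapshot('side');crop(s,360,20,540,200,3,'s8')
s=snapshot('top');crop(s,270,130,510,310,3,'t8')"
```

```text
time: 20.65
tool_pos: [522.4, -166.4, 294.5]
tcp_rot: [-179.9, -0.0, 89.0]
ft_force: [0.6, -0.1, -0.4]
finger_gap: -0.3
time: 20.85
tool_pos: [522.9, -165.8, 294.6]
tcp_rot: [-180.0, -0.0, 88.9]
ft_force: [1.5, 0.2, 0.3]
finger_gap: -0.3
t 20.85 tcp [ 522.9 -165.8  294.6] rpy [-180.    -0.    88.9] F [1.51 0.2  0.29] M [0.01 0.   0.  ] gap -0.3 j [-23.  -2.  88.   0.  94. -22.]
 r 274.6 ang -109.4
 |Mxy| 0.011 torque about axis from F 0.095
 tool-frame F x 0.23 y(push resist = -) 1.51 | axis in tool x 260.7 y 86.5
tool delta [np.float64(0.6), np.float64(1.3), np.float64(18.6)]
```

View pics/s8.png

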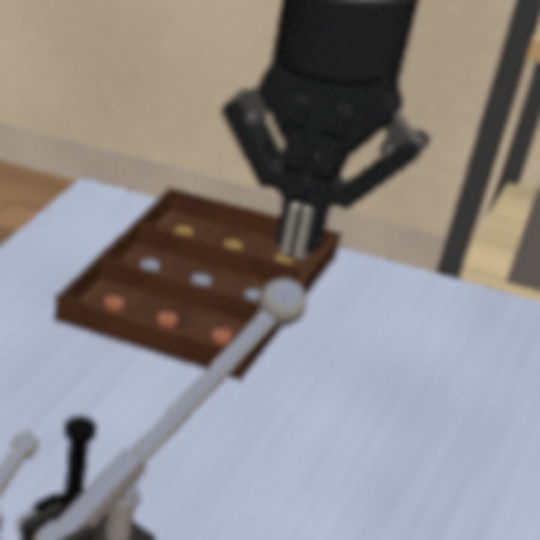

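View pics/t8.png

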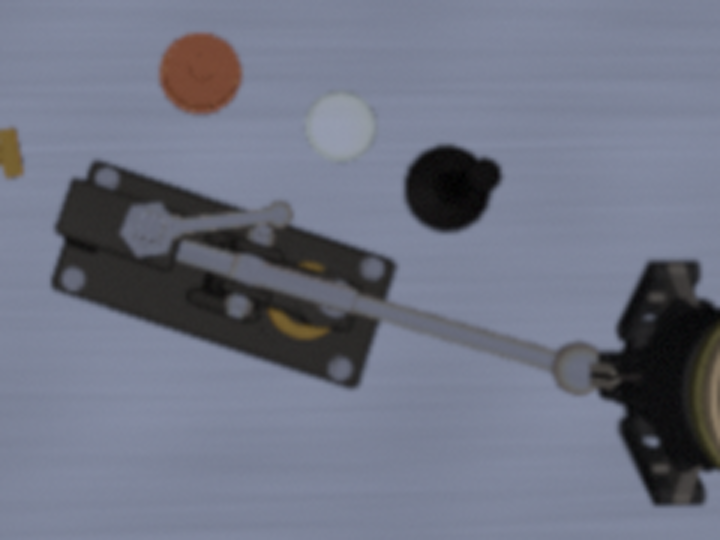

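```bash
python3 -m creep '{"translation":[[0.6,1.0,10],[0,0,10],[-2.3,-0.8,5.1],[-2.3,-0.8,5.1],[-2.3,-0.8,5.1],[-2.3,-0.8,5.1],[-1.8,-0.65,5.3],[-1.8,-0.65,5.3],[-1.8,-0.65,5.3],[-1.8,-0.65,5.3]],"rotation":[[0,0,0],[0,0,0],[0,0,0],[0,0,0],[0,0,0],[0,0,0],[0,0,0],[0,0,0],[0,0,0],[0,0,0]],"claw":[0,0,0,0,0,0,0,0,0,0]}' 
python3 -m creep '{"translation":[[-1.3,-0.45,5.45],[-1.3,-0.45,5.45],[-1.3,-0.45,5.45],[-1.3,-0.45,5.45],[-0.8,-0.28,5.55],[-0.8,-0.28,5.55],[0,0,0]],"rotation":[[0,0,0],[0,0,0],[0,0,0],[0,0,0],[0,0,0],[0,0,0],[0,0,0]],"claw":[0,0,0,0,0,0,0]}' 
python3 -c "
from h import *
ft()
s=snapshot('side');crop(s,340,40,520,220,3,'s9')"
```

```text
time: 21.95
tool_pos: [518.0, -182.6, 233.4]
tcp_rot: [180.0, 0.1, 89.0]
ft_force: [-2.4, -2.8, 6.4]
finger_gap: -0.2
time: 22.65
tool_pos: [515.4, -189.3, 200.0]
tcp_rot: [180.0, 0.1, 89.0]
ft_force: [-1.0, -4.2, 6.1]
finger_gap: -0.1
t 22.65 tcp [ 515.4 -189.3  200. ] rpy [1.8e+02 1.0e-01 8.9e+01] F [-0.99 -4.22  6.09] M [-0.65  0.18 -0.01] gap -0.1 j [-25.   1.  96.  -0.  84. -24.]
 r 299.3 ang -109.3
 |Mxy| 0.678 torque about axis from F 0.058
 tool-frame F x -4.24 y(push resist = -) -0.92 | axis in tool x 284.2 y 93.7
```

View pics/s9.png

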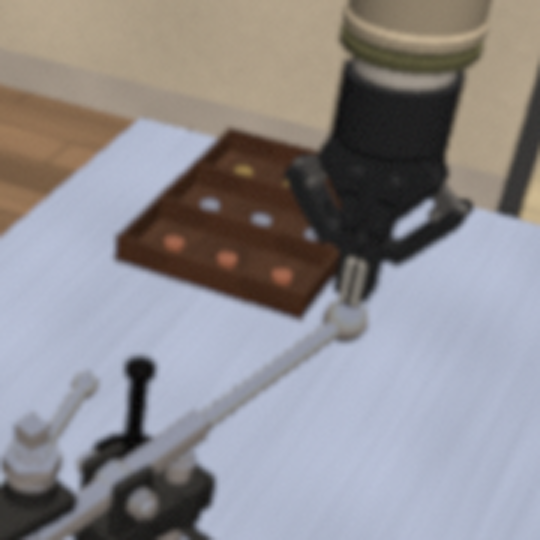

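```bash
python3 -m creep '{"translation":[[0,0,5.5],[0,0,5.5],[0,0,5.5],[0,0,4],[0,0,0]],"rotation":[[0,0,0],[0,0,0],[0,0,0],[0,0,0],[0,0,0]],"claw":[0,0,0,0,0]}' 
python3 -m creep '{"translation":[[0,0,3],[0,0,3],[0,0,0]],"rotation":[[0,0,0],[0,0,0],[0,0,0]],"claw":[0,0,0]}'
```

```text
time: 23.2
tool_pos: [515.7, -189.0, 179.9]
tcp_rot: [180.0, 0.1, 89.0]
ft_force: [0.1, -4.0, 6.4]
finger_gap: -0.3
time: 23.5
tool_pos: [515.7, -189.1, 174.1]
tcp_rot: [180.0, 0.1, 89.0]
ft_force: [-1.4, -4.5, 6.6]
finger_gap: 0.4
```

```bash
for i in 1 2 3; do python3 -m creep '{"translation":[[0,0,2],[0,0,0]],"rotation":[[0,0,0],[0,0,0]],"claw":[0,0]}'; done
```

```text
time: 23.7
tool_pos: [515.7, -189.1, 172.3]
tcp_rot: [180.0, 0.1, 89.0]
ft_force: [-1.6, -3.3, 7.1]
finger_gap: -0.0
time: 23.9
tool_pos: [515.7, -189.1, 170.3]
tcp_rot: [180.0, 0.1, 89.0]
ft_force: [-0.7, -3.5, 6.4]
finger_gap: 0.1
time: 24.1
tool_pos: [515.7, -189.1, 168.3]
tcp_rot: [180.0, 0.1, 89.0]
ft_force: [-1.4, -3.0, 5.5]
finger_gap: -0.1
```

```bash
for i in 1 2 3; do python3 -m creep '{"translation":[[0,0,1.5],[0,0,0]],"rotation":[[0,0,0],[0,0,0]],"claw":[0,0]}'; done
```

```text
time: 24.3
tool_pos: [515.7, -189.1, 166.9]
tcp_rot: [180.0, 0.1, 89.0]
ft_force: [-1.2, -4.8, 6.7]
finger_gap: 0.3
time: 24.5
tool_pos: [515.7, -189.2, 165.4]
tcp_rot: [180.0, 0.1, 89.0]
ft_force: [-2.1, -4.4, 5.7]
finger_gap: -0.2
time: 24.7
tool_pos: [515.7, -189.1, 163.9]
tcp_rot: [180.0, 0.1, 89.0]
ft_force: [-1.7, -3.5, 6.6]
finger_gap: 0.0
```

```bash
for i in 1 2 ; do python3 -m creep '{"translation":[[0,0,1.5],[0,0,0]],"rotation":[[0,0,0],[0,0,0]],"claw":[0,0]}'; done
python3 -c "
from h import *
s=snapshot('side');crop(s,330,60,510,240,3,'s10')
t=snapshot('top');crop(t,270,130,510,310,3,'t10')"
```

```text
time: 24.9
tool_pos: [515.7, -189.2, 162.4]
tcp_rot: [180.0, 0.1, 89.0]
ft_force: [-2.2, -4.6, 6.2]
finger_gap: -0.0
time: 25.1
tool_pos: [515.7, -189.3, 161.1]
tcp_rot: [180.0, 0.1, 89.0]
ft_force: [-2.8, -4.9, 8.2]
finger_gap: 0.1
```

View pics/s10.png

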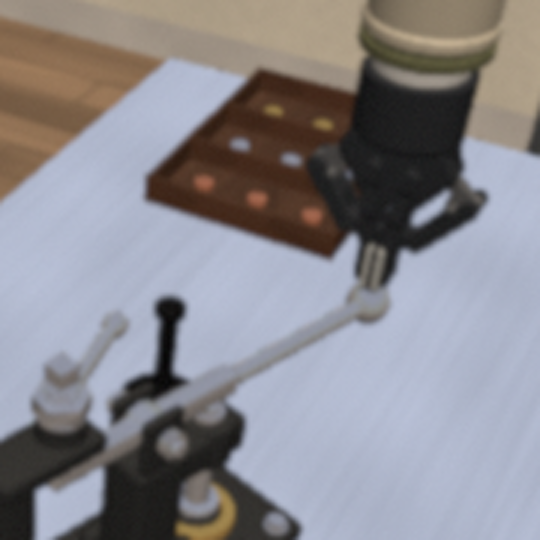

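View pics/t10.png

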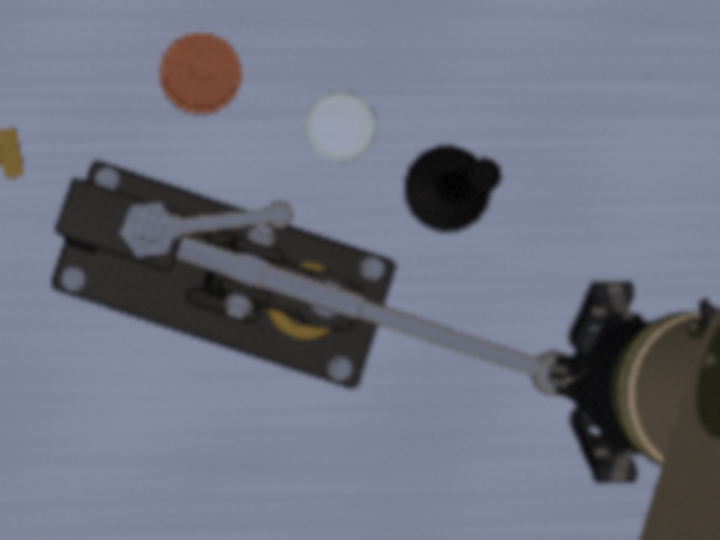

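Force just rose to 8.2 N near level; the tip is still squarely on the ball. A few more small steps should show the stop.

```bash
python3 -m creep '{"translation":[[0,0,0.8],[0,0,0]],"rotation":[[0,0,0],[0,0,0]],"claw":[0,0]}'
python3 -m creep '{"translation":[[0,0,0.8],[0,0,0]],"rotation":[[0,0,0],[0,0,0]],"claw":[0,0]}'
```

```text
time: 25.4
tool_pos: [515.7, -189.3, 160.6]
tcp_rot: [180.0, 0.1, 89.0]
ft_force: [-2.6, -3.9, 9.1]
finger_gap: 0.1
time: 25.6
tool_pos: [515.7, -189.4, 160.0]
tcp_rot: [180.0, 0.1, 89.0]
ft_force: [-3.8, -3.9, 9.8]
finger_gap: 0.2
```

```bash
for i in 1 2 ; do python3 -m creep '{"translation":[[0,0,1.2],[0,0,0]],"rotation":[[0,0,0],[0,0,0]],"claw":[0,0]}'; done
```

```text
time: 25.8
tool_pos: [515.8, -189.5, 159.2]
tcp_rot: [179.9, 0.1, 89.0]
ft_force: [-5.1, -3.1, 13.1]
finger_gap: -0.2
time: 26.0
tool_pos: [515.8, -189.5, 158.5]
tcp_rot: [179.9, 0.1, 89.0]
ft_force: [-6.5, -3.2, 16.4]
finger_gap: 0.1
```

```bash
python3 -m creep '{"translation":[[0,0,-4],[0,0,-6],[0.3,0.1,-6],[0.5,0.2,-6],[0.8,0.28,-6],[0.8,0.28,-6],[1.0,0.4,-6],[1.3,0.45,-6],[1.3,0.45,-6],[1.3,0.45,-6]],"rotation":[[0,0,0],[0,0,0],[0,0,0],[0,0,0],[0,0,0],[0,0,0],[0,0,0],[0,0,0],[0,0,0],[0,0,0]],"claw":[0,0,0,0,0,0,0,0,0,0]}'
python3 -m creep '{"translation":[[1.8,0.65,-6],[1.8,0.65,-6],[1.8,0.65,-6],[1.8,0.65,-6],[2.3,0.8,-6],[2.3,0.8,-6],[2.3,0.8,-6],[2.3,0.8,-6],[1,0.3,-6],[0,0,-6]],"rotation":[[0,0,0],[0,0,0],[0,0,0],[0,0,0],[0,0,0],[0,0,0],[0,0,0],[0,0,0],[0,0,0],[0,0,0]],"claw":[0,0,0,0,0,0,0,0,0,0]}'
python3 -m creep '{"translation":[[0,0,-10],[0,0,-15],[0,0,-15],[0,0,-15],[0,0,-15],[0,0,-15],[0,0,0],[0,0,0],[0,0,0],[0,0,0]],"rotation":[[0,0,0],[0,0,0],[0,0,0],[0,0,0],[0,0,0],[0,0,0],[0,0,0],[0,0,0],[0,0,0],[0,0,0]],"claw":[0,0,0,0,0,0,0,0,0,0]}'
python3 -c "
from h import *
s=snapshot('side');crop(s,300,90,480,270,3,'s11');print(tri)
t=snapshot('top');crop(t,270,130,510,310,3,'t11')"
```

```text
time: 27.0
tool_pos: [518.5, -180.8, 214.9]
tcp_rot: [180.0, 0.0, 89.0]
ft_force: [0.7, 0.4, 5.0]
finger_gap: -0.1
time: 28.0
tool_pos: [524.7, -163.4, 274.6]
tcp_rot: [-180.0, -0.0, 89.0]
ft_force: [0.8, 0.9, 0.6]
finger_gap: 0.0
time: 29.0
tool_pos: [524.4, -163.4, 358.1]
tcp_rot: [-179.9, -0.0, 89.0]
ft_force: [-0.1, 0.5, -0.9]
finger_gap: 0.1
<function tri at 0x7f49c16c11c0>
```

View pics/s11.png

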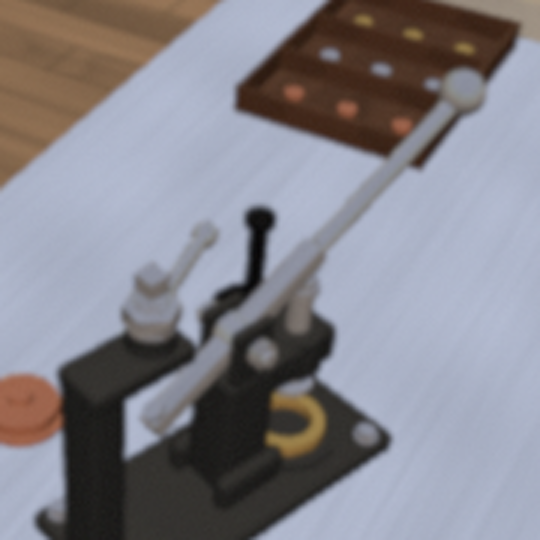

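View pics/t11.png

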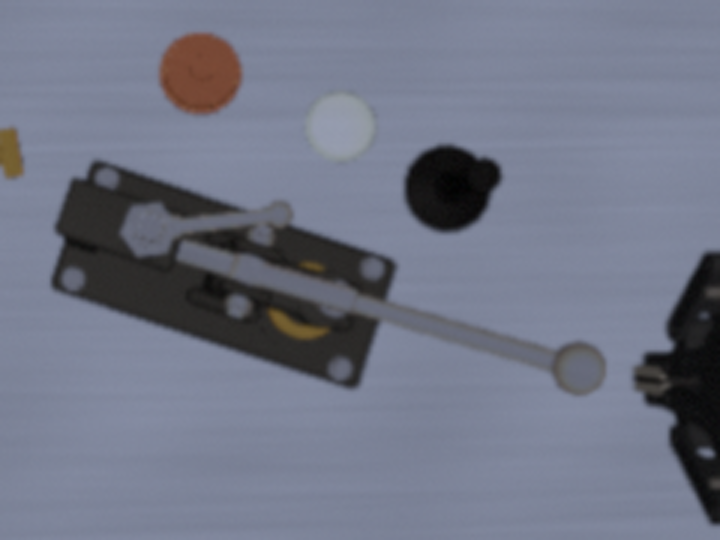

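```bash
python3 -c "
from h import *
a=cv2.imread('pics/side0.png');b=snapshot('side')['frame'][:,:,::-1]
w=[x[170:215,335:370] for x in(a,b)]
cv2.imwrite('pics/sq.png',cv2.resize(np.hstack(w),None,fx=10,fy=10,interpolation=cv2.INTER_CUBIC))"
```

```text
(no output)
```

View pics/sq.png

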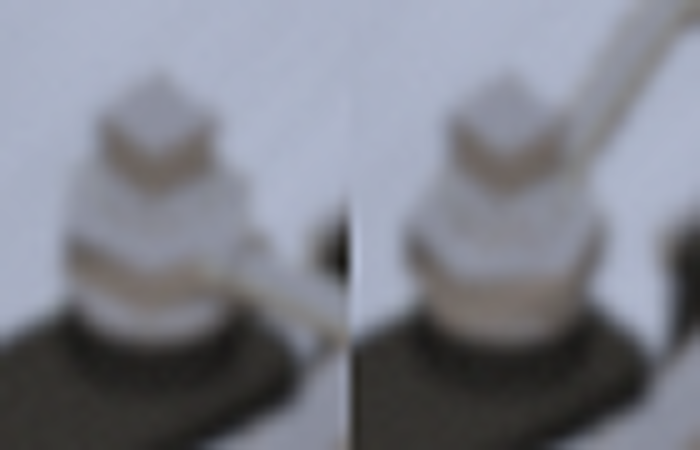

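The square end looks the same before and after, so the screw has not turned. The nut sits lower, and the bright boss and washer gap has gone. Handing in.

```bash
python3 -c "
from bench import *
print(hand_in(), sense()['time'])"
```

```text
the job is handed in; nothing more can be done
the job is handed in; nothing more can be done
```

The jam nut is run down and nipped up, the lever has been proved against the stop and is back up, and the job is handed in at about 29 s on the robot's clock.

- **Jam nut:** I swung it about 265° clockwise by its bar, lifting off once to regrip. Resistance was about 3–4 N on the washer, then climbed within a few mm to 7.5–8.4 N at about 62 mm from the axis. That is 0.47–0.53 N m, inside the 0.35–0.55 range, though the last single noisy reading was near the top of it.
- **Stop screw:** its square end looks the same in the side camera before and after, and the push never came near the 13 N that would drag it. A very small turn of the screw could not be seen at that picture resolution.
- **Lever:** I pressed the ball down to about level. The force rose steeply from about 6 N to 16 N over the last 4 mm or so (commanded), so it was hard on the stop. The stop came a few mm lower than level by my measure. I then followed it up, and the ball is back at its starting place in the picture.
- **Surroundings:** the capsule, glass and pillar looked undisturbed in the last top view, and so did the part of the key in the picture. The bar has not moved since tightening, and the gripper is clear of everything.

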